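Stack and clamp the bench sieve shaker for a blank run

ROBOT

A 6-joint arm with a two-finger parallel gripper is mounted at the origin on a cart in front of the work surface, level with it; the furniture and walls round the work are solid. World frame = base frame: x ahead of the robot, y to its left, z up, the work surface at z = 0. Lengths are in m, angles in rad, forces in N, time in s.
With the tool pointing down it reaches from about 0.425 to 0.95 m from the base axis. Payload 3.5 kg.
Tool frame: the origin (TCP) lies between the finger pads, 19 mm behind the fingertips; this is the grasp point; z points along the fingers, y is the direction in which the jaws open and shut (so a half turn about z gives the same grasp; the last joint's range is limited). The gripper opens to 85 mm and grips with 20 to 120 N. Pads are 22 mm wide; open, the fingers measure 114 mm over their backs; the gripper's body (76 mm by 85 mm) begins 54 mm behind the grasp point. The pads swing forward as they close: fully open they stand 13 mm farther back than shut.
Start: joints at [1.081, 0.286, 1.577, -0, 1.279, -0.15], TCP at [0.225, 0.636, 0.25] pointing down, gripper open.
Joint ranges: [-2.77, 2.77], [-0.9, 2.22], [0.21, 2.48], [-1.53, 4.67], [0.24, 2.81], [-2.84, 2.84]. Speed limits (rad/s): [2.79, 2.79, 3.14, 3.14, 3.14, 3.14].

INTERFACE

Orientations are given as a unit quaternion [w, x, y, z].
In Python, from cell import observe, imaging, bot gives the robot as it stands. The module is installed in compiled form; this text tells all that it offers.
- The arm moves only by the tool drive_tool, never from a script. Its argument "deltas" is a list of rows, each a list of 2 entries, a list of its own where there are three numbers: the shift along the world's x, y, z in m, then the turn about the world's z in rad. In form: [[[dx, dy, dz], spin], ...]. A call has exactly 8 rows; each row is the pose to reach, as a shift and turn from the pose commanded when the call began; what a row does not reach only later rows make up. A row lasts 1/8 s, in which the tool goes at most 62.5 mm and 10.7 degrees, less where a joint would pass 70% of its speed; a pose out of reach is approached as far as the arm can. A call with a gripper value outside its range is refused whole. "fingers" is the closure, from 0 (fully open) to 1 (shut), set as the call begins (left out, the last holds). The fingers move at their own pace and stop on an object; the grip force is fixed at half the most. Time passes only in rows, so rows that repeat a pose let the fingers close, or fill a call up. It gives the time, the measured TCP pose, the force and the opening at its end, in the units of the state.
- observe(): the state, without advancing time (a new reading comes with each control period).
- imaging.read_camera(name): name is "scene" or "side" or "wrist"; returns a dict with "img" (384x512x3 uint8, red, green, blue), "range_z" (384x512 float32, m along the optical axis (not along the pixel's ray), 0 where there is no reading), "intrinsics" (3x3 intrinsics, pixels), "pose" (4x4, takes a point from camera to world coordinates). Camera axes: x right, y up, looking along -z (the intrinsics and any distortion apply to the point x, -y, -z); pixel columns grow to the right and rows downward; lengths in m; the calibration is good to about 2 mm. A picture is of the moment at which its call begins.
- bot.finish_job(): hands the job in, once; it reports no verdict.
Trained networks look in a picture, given as the dict that the camera call returned (one of the last four; its "shot" number tells which), for a name from the list of things; names that differ only in an ending like _2 or _b are one class to them, and where a whole thing is asked for, a point or a joint stands for the part that bears it (a point fixed in the world has none). Each returns a list of dicts, best first, with "confidence" (0 to 1); they miss things now and then, are a little off and sometimes report something else, mostly with a low value. They report only what shows in the picture. A call takes as long as a camera call. They do not tell look-alikes from the thing itself.
- imaging.silhouettes(picture, query): "region" (384x512 bool, what is visible of it) and "extent" ([left, top, width, height] in pixels, round what is visible of it).
The state is a dict: "time": time; "qpos": joint angles; "qd": joint speeds; "tau": joint torques, N m; "tcp_pos": TCP position; "tcp_rot": TCP orientation; "ft_force": force on the tool from outside, world axes, zero at the start; "moment": the same for the moment, N m; "width": finger opening in m.
Only numpy, scipy, OpenCV 4.12 (cv2) and the standard library are available. Lean on these libraries where they do the work, as an engineer would, in place of code of your own. Each camera call takes 0.05 s, during which the arm holds its last target. There are 200 camera calls.

TASK

Set the small sieve shaker up for a blank run: stand the receiver pan upright on the steel deck against the two posts of the sprung jaw, and turn the eccentric knob clockwise until its lobe points at the pan and bears on it hard enough to push the jaw back. Only when the pan is clamped, nest every sieve present, in any order, upright one on another on the pan so that each skirt is fully home. Then press the keys on the control box fully down and let them up, one at a time: the oblong timer key, the round speed key, and last the square start key (never start before all sieves are stacked on the clamped pan); leave the bottle and the two jars near the work where they stand.

Things in the scene. Friction and masses are not known exactly. Their poses are not given: they have to be found in the camera images.
- pan: receiver pan: aluminium shallow round dish, 64 mm outside diameter, 34 mm high, straight outside wall, flat underside, open top (58 mm inside diameter, the mouth is 14 mm deep). Loose, 0.2 kg; starts with the sieves on the worktop left of the shaker, in front of the pH meter (its front is at about x = 0.71 m). Origin at the centre of its underside, z up.
- seat (a point): point on the shaker's steel deck, 40 mm above the worktop, where the centre of the pan's underside belongs; the pan then just touches both jaw posts. Its x axis points from the knob (axis at x = -60 mm, y = 0) over the pan's place to the jaw; y to the left of that, z up.
- shaker: the fixed sieve shaker: grey housing 190 (x) x 130 (y) x 40 mm, origin at the centre of its underside, straight below the seat, same axes as the seat. On its deck the sprung V jaw: two steel posts, 12 mm thick, 27 mm high over the deck, at x = +23, y = +30 and -30 mm; behind them a bar and a fixed block 30 mm high from x = +39 to +81 mm.
- knob_grip (a point): on the knob's vertical axis at the height to grip (TCP), 100 mm above the worktop (so fingertips clear the seated pan). The grip: a black bar 48 mm long, 14 mm wide, 68 to 112 mm up, centred on the axis, parallel to the lobe. Below it (43 to 63 mm up) the lobe: greased disc, radius 24 mm, centre 8 mm off the axis. Turns with the knob: bar along its x axis, lobe on its -x side.
- cam (a joint): angle of the eccentric knob, rad: 0 = lobe points straight away from the pan's place, pi = straight at it; end stop 3.2. Grows clockwise seen from above; starts at 0.1 to 0.9. Stays where left (friction 0.12 Nm). With the pan in place the lobe meets it at about 2.0 and then pushes pan and jaw along +x of the seat (about 1 mm at 2.25, 3 mm at 2.6, 4 mm at 3.1).
- jaw (a joint): how far the sprung V jaw has been pushed back along the seat's x, m: 0 at rest, up to 0.008; 3 N to start it, then 1.2 N per mm. It only gives when the pan is pushed against its posts.
- control_box: the shaker's control box, a fixed grey box 85 mm (its x) x 160 mm (its y) x 40 mm high with a black top panel and three grey spring keys in a row along its y, their tops 7.5 mm above the panel. Origin at the centre of its underside; z up, x away from the robot at yaw 0.
- sieve_1: sieve (may be absent; all alike, 0.12 kg): steel ring 64 mm outside, 58 mm inside diameter, 26 mm high, on a tapering skirt 12 mm high (diameter 56 mm at its top, 49 mm at its foot); mesh floor. Nested, the skirt sinks into the ring below until ring rests on ring: first sieve's origin 22 mm above the pan's, each further one 26 mm higher. Origin at the centre of the skirt's foot, z up.
- sieve_2: sieve (may be absent; all alike, 0.12 kg): steel ring 64 mm outside, 58 mm inside diameter, 26 mm high, on a tapering skirt 12 mm high (diameter 56 mm at its top, 49 mm at its foot); mesh floor. Nested, the skirt sinks into the ring below until ring rests on ring: first sieve's origin 22 mm above the pan's, each further one 26 mm higher. Origin at the centre of the skirt's foot, z up.
- sieve_3: sieve (may be absent; all alike, 0.12 kg): steel ring 64 mm outside, 58 mm inside diameter, 26 mm high, on a tapering skirt 12 mm high (diameter 56 mm at its top, 49 mm at its foot); mesh floor. Nested, the skirt sinks into the ring below until ring rests on ring: first sieve's origin 22 mm above the pan's, each further one 26 mm higher. Origin at the centre of the skirt's foot, z up.
- sieve_4: sieve (may be absent; all alike, 0.12 kg): steel ring 64 mm outside, 58 mm inside diameter, 26 mm high, on a tapering skirt 12 mm high (diameter 56 mm at its top, 49 mm at its foot); mesh floor. Nested, the skirt sinks into the ring below until ring rests on ring: first sieve's origin 22 mm above the pan's, each further one 26 mm higher. Origin at the centre of the skirt's foot, z up.
- key_timer_top (a point): timer key: oblong, 44 mm (box x) by 16 mm, at the -y end of the row (50 mm from the middle; the right end as the robot sees it). The point is the centre of its top face, 47.5 mm above the worktop when up.
- key_timer (a joint): travel of that key, m: 0 up, 0.006 fully down (spring: 1 N to start, 4.5 N fully down; springs back).
- key_speed_top (a point): speed key: round, 24 mm diameter, at the +y end of the row (50 mm from the middle; the left end as the robot sees it). The point is the centre of its top face, 47.5 mm above the worktop when up.
- key_speed (a joint): travel of that key, m: 0 up, 0.006 fully down (spring: 1 N to start, 4.5 N fully down; springs back).
- key_start_top (a point): start key: square, 30 x 30 mm, in the middle of the row. The point is the centre of its top face, 47.5 mm above the worktop when up.
- key_start (a joint): travel of that key, m: 0 up, 0.006 fully down (spring: 1 N to start, 4.5 N fully down; springs back).
- amber_bottle: bystander: amber glass bottle with black cap, 42 mm diameter, 84 mm high. Leave alone. Origin at the centre of its underside.
- white_jar: bystander: white sample jar, 49 mm diameter, 52 mm high. Leave alone. Origin at the centre of its underside.
- yellow_jar: bystander: sample jar with red lid, 41 mm diameter, 66 mm high. Leave alone. Origin at the centre of its underside.
Things that resemble listed ones, but are neither listed nor needed, are in the scene too. What is shaped like the pan but yellow is not meant.

How it is judged:
By the outcome, as a careful person would: the job done as asked, in the order asked, and still so for the second after the job is handed in, with the robot touching nothing.
Of sieve_1, sieve_2, sieve_3, sieve_4 only 2 to 4 are there at a start; the rules pass over those that are not, and their reading is None.
At some moment in a run one of sieve_1, sieve_2, sieve_3, sieve_4 may be knocked a few centimetres aside while the robot is not near it.
It also fails if it takes over 210 s, if anything falls off the work surface, if the arm or the gripper's body presses on something with over 40 N, if the wrist force passes 120 N, or if a joint passes its speed limit or range.

## Working session

There is one attempt and no reset: what is moved stays moved. The work goes in short steps, Python scripts to look and compute and a tool call to move; the robot and the scene stay as the last step left them, time stands still between calls to the robot, and variables do not carry over. Pictures are saved under pics/ and viewed, about 12 in all and at most 16, crops included, and the job is handed in when it is done.

Besides the shell and the picture viewer there is one more tool, called after "Request:" as name(argument=value, ...), one argument or row to a line, values as JSON. drive_tool: Moves the arm, as the interface text tells. Its arguments: {"type":"object","properties":{"deltas":{"type":"array","items":{"type":"array"}},"fingers":{"type":"number"}},"required":["deltas"]}

```bash
mkdir -p pics
cat > h.py <<'E'
import numpy as np, cv2
from cell import observe, imaging, bot
def pts(d):
    K=d["intrinsics"];z=d["range_z"];v,u=np.mgrid[:384,:512]
    P=np.stack([(u-K[0,2])/K[0,0]*z,-(v-K[1,2])/K[1,1]*z,-z],-1)
    T=np.array(d["pose"]);W=P@T[:3,:3].T+T[:3,3];W[z<=0]=np.nan;return W
def save(n,img,s=1):
    cv2.imwrite("pics/"+n,cv2.resize(img[...,::-1],None,fx=s,fy=s,interpolation=cv2.INTER_CUBIC))
def circ(xy):
    A=np.c_[2*xy,np.ones(len(xy))];c=np.linalg.lstsq(A,(xy**2).sum(1),rcond=None)[0]
    return c[:2],np.sqrt(c[2]+c[:2]@c[:2])
E
python3 - <<'E'
from h import *
S=observe();print(S["time"],S["tcp_pos"],S["tcp_rot"],S["width"])
ims=[]
for n in("scene","side"):
    d=imaging.read_camera(n);W=pts(d);ims.append(d["img"])
    print(n,np.round(d["pose"],2).tolist())
    for q in("pan","sieve_1","shaker","knob_grip","control_box","amber_bottle","white_jar","yellow_jar","key_timer_top"):
        for r in imaging.silhouettes(d,q):
            w=W[r["region"]];w=w[~np.isnan(w[:,0])]
            if len(w): print(q,round(r["confidence"],2),np.round(r["extent"]),np.round(np.median(w,0),3),"zmax",np.round(np.percentile(w[:,2],97),3))
save("a_scene.png",ims[0],1.5);save("a_side.png",ims[1],1.5)
E
```

```text
0.0 [0.22466653 0.63586872 0.24864431] [-3.70420947e-04  1.69089223e-01  9.85600066e-01 -1.09859546e-03] 0.0852890395939924
scene [[0.89, 0.32, -0.33, 0.06], [-0.46, 0.59, -0.66, -0.92], [-0.02, 0.74, 0.67, 1.04], [0.0, 0.0, 0.0, 1.0]]
pan 0.64 [198. 165.  10.  13.] [0.436 0.307 0.024] zmax 0.039
pan 0.56 [165. 154.  16.  18.] [0.342 0.424 0.024] zmax 0.037
sieve_1 0.74 [199. 180.  18.  17.] [0.419 0.211 0.025] zmax 0.042
sieve_1 0.71 [247. 162.  15.  15.] [0.631 0.225 0.027] zmax 0.041
sieve_1 0.7 [231. 173.  15.  18.] [0.528 0.191 0.025] zmax 0.042
sieve_1 0.63 [225. 154.  13.  15.] [0.567 0.315 0.025] zmax 0.04
shaker 0.96 [237. 187.  56.  42.] [ 0.55  -0.025  0.042] zmax 0.105
knob_grip 0.66 [239. 194.  17.  22.] [ 0.492 -0.018  0.079] zmax 0.115
control_box 0.92 [260. 255.  55.  52.] [ 0.458 -0.333  0.041] zmax 0.051
amber_bottle 0.72 [317. 226.  15.  23.] [ 0.655 -0.257  0.05 ] zmax 0.086
white_jar 0.52 [329. 260.  14.  19.] [ 0.613 -0.368  0.05 ] zmax 0.057
yellow_jar 0.44 [260. 191.  20.  14.] [0.599 0.002 0.054] zmax 0.07
key_timer_top 0.57 [291. 278.  14.  12.] [ 0.474 -0.3
[... 371 characters left out ...]
 zmax 0.039
sieve_1 0.61 [205. 239.  18.  19.] [0.628 0.221 0.024] zmax 0.04
sieve_1 0.54 [273. 236.  18.  20.] [0.419 0.202 0.023] zmax 0.04
shaker 0.57 [218. 192.  52.  39.] [0.544 0.028 0.041] zmax 0.104
knob_grip 0.62 [256. 192.  11.  20.] [ 0.494 -0.005  0.079] zmax 0.114
knob_grip 0.51 [222. 257.  19.  22.] [0.566 0.307 0.024] zmax 0.04
control_box 0.6 [260. 164.  27.  26.] [ 0.462 -0.269  0.039] zmax 0.051
amber_bottle 0.66 [218. 164.   7.  24.] [ 0.659 -0.232  0.045] zmax 0.083
white_jar 0.6 [230. 159.   9.  18.] [ 0.62  -0.347  0.033] zmax 0.055
yellow_jar 0.7 [216. 165.   6.  23.] [ 0.659 -0.234  0.045] zmax 0.085
yellow_jar 0.65 [200. 220.  14.  19.] [0.667 0.139 0.048] zmax 0.068
```

Run:
```python
from h import *
a=cv2.imread("pics/a_scene.png")
d=imaging.read_camera("scene")["img"];s=imaging.read_camera("side")["img"]
save("b.png",np.hstack([d[145:315,155:355],s[150:320,185:330]]),2.3)
```

```text
(no output)
```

View pics/b.png

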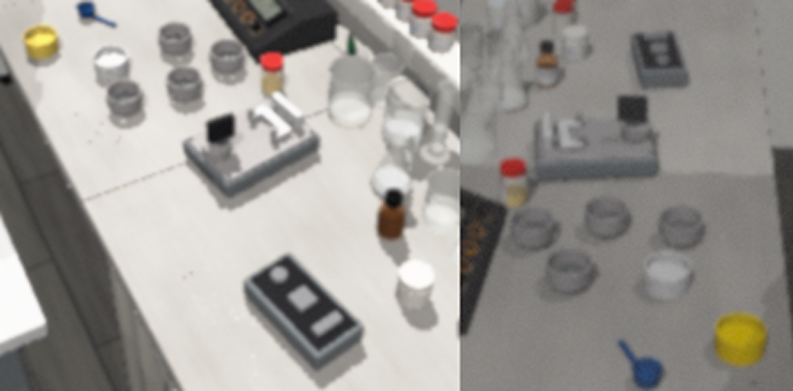

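The crop shows the silver pan at about (112,65), the yellow pan-shaped decoy at (42,44) and four sieves at (175,40), (227,57), (185,85) and (125,100). The silver pan is the aluminium one meant. Next I'll use the wrist camera for precise positions.

Request:
drive_tool(
  deltas=[
    [[0.035, -0.05, 0.02], 0],
    [[0.08, -0.1, 0.05], 0],
    [[0.12, -0.16, 0.08], 0],
    [[0.16, -0.22, 0.1], 0],
    [[0.2, -0.28, 0.1], 0],
    [[0.24, -0.34, 0.1], 0],
    [[0.26, -0.38, 0.1], 0],
    [[0.26, -0.38, 0.1], 0],
  ],
)

```text
time: 2.1
tcp_pos: [0.486, 0.254, 0.3504]
tcp_rot: [0.0, 0.17, 0.985, 0.0]
ft_force: [0.2, -0.4, -0.1]
width: 0.0855
```

Run:
```python
from h import *
S=observe();print(S["time"],S["tcp_pos"],S["qpos"])
d=imaging.read_camera("wrist");W=pts(d);np.savez("w1.npz",W=W,img=d["img"],pose=d["pose"])
print(np.round(d["pose"],3).tolist(),d["intrinsics"].tolist() if hasattr(d["intrinsics"],"tolist") else d["intrinsics"])
save("c.png",d["img"],1.2)
for q in("pan","sieve_1","shaker","yellow_jar"):
  for r in imaging.silhouettes(d,q):
    w=W[r["region"]];w=w[~np.isnan(w[:,0])];zt=np.percentile(w[:,2],95)
    t=w[abs(w[:,2]-zt)<.004][:,:2]; c,R=circ(t)
    print(q,round(r["confidence"],2),np.round(r["extent"]),"top",zt.round(4),"c",c.round(4),"R",R.round(4),"mid",((t.max(0)+t.min(0))/2).round(4),"span",np.ptp(t,0).round(4))
```

```text
2.1 [0.4860241  0.25399521 0.35038925] [ 2.96625583e-01 -5.62984578e-02  1.76943929e+00 -2.60816262e-04
  1.42767248e+00 -9.32273797e-01]
[[0.335, -0.9, -0.28, 0.415], [0.942, 0.32, 0.099, 0.279], [0.0, -0.297, 0.955, 0.473], [0.0, 0.0, 0.0, 1.0]] [[305.11925441194865, 0.0, 257.3005340481268], [0.0, 305.11925441194865, 194.6953854143584], [0.0, 0.0, 1.0]]
pan 0.92 [262.  86.  48.  46.] top 0.0333 c [0.4375 0.3109] R 0.03 mid [0.4379 0.3111] span [0.0616 0.0628]
pan 0.86 [326.   0.  53.  36.] top 0.033 c [0.3443 0.4308] R 0.0301 mid [0.3536 0.4303] span [0.0442 0.0615]
sieve_1 0.94 [204. 170.  42.  44.] top 0.0373 c [0.5272 0.1882] R 0.0302 mid [0.5275 0.1881] span [0.0638 0.063 ]
sieve_1 0.86 [289. 170.  45.  41.] top 0.0375 c [0.5679 0.3149] R 0.0301 mid [0.5684 0.315 ] span [0.0636 0.0617]
sieve_1 0.74 [185.  97.  44.  48.] top 0.0374 c [0.4198 0.2045] R 0.0302 mid [0.4199 0.2044] span [0.0634 0.0628]
sieve_1 0.72 [249. 225.  38.  42.] top 0.0373 c [0.6291 0.2215] R 0.0301 mid [0.6297 0.2219] span [0.0631 0.0619]
sieve_1 0.53 [ 60. 200.  48.  57.] top 0.1113 c [ 0.4994 -0.0073] R 0.0133 mid [ 0.4998 -0.0095] span [0.046  0.0144]
shaker 0.45 [261.  88.  50.  44.] top 0.0333 c [0.4373 0.311 ] R 0.0301 mid [0.4373 0.3111] span [0.0628 0.0629]
shaker 0.43 [104. 253.  40.  30.] top 0.0669 c [ 0.5863 -0.0271] R 0.0043 mid [ 0.5863 -0.027 ] span [0.0116 0.0103]
yellow_jar 0.63 [206. 265.  27.  42.] top 0.0655 c [0.6692 0.1257] R 0.0144 mid [0.6697 0.1253] span [0.0397 0.0398]
yellow_jar 0.27 [185.  97.  45.  46.] top 0.0373 c [0.4197 0.2046] R 0.0301 mid [0.4199 0.2048] span [0.0634 0.062 ]
```

View pics/c.png

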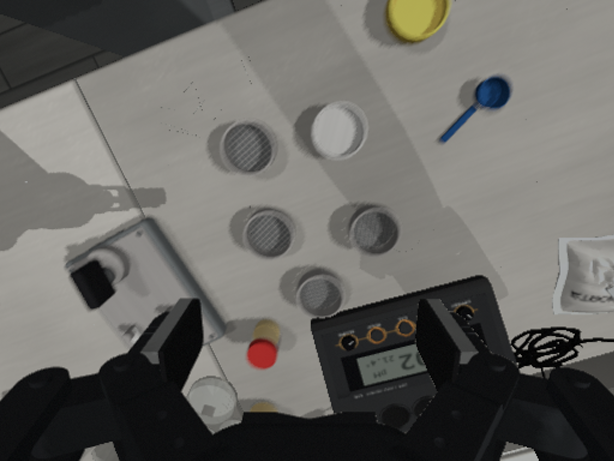

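The wrist view shows the aluminium pan at (339,131), the yellow decoy at (418,15), sieves at (249,147), (269,233), (374,230) and (320,293), and the knob at (95,283). Next I'll look over the shaker.

Request:
drive_tool(
  deltas=[
    [[0.005, -0.04, 0], 0.1],
    [[0.01, -0.08, 0], 0.2],
    [[0.02, -0.13, 0], 0.3],
    [[0.02, -0.18, 0], 0.3],
    [[0.03, -0.22, 0], 0.3],
    [[0.03, -0.25, 0], 0.3],
    [[0.03, -0.26, 0], 0.3],
    [[0.03, -0.26, 0], 0.3],
  ],
)

```text
time: 3.35
tcp_pos: [0.5149, -0.0027, 0.35]
tcp_rot: [-0.0, 0.02, 1.0, 0.0]
ft_force: [-0.3, 0.2, 0.1]
width: 0.0855
```

Run:
```python
from h import *
S=observe();print(S["time"],S["tcp_pos"],S["qpos"].round(2) if hasattr(S["qpos"],"round") else S["qpos"])
d=imaging.read_camera("wrist");W=pts(d);np.savez("w2.npz",W=W,img=d["img"],pose=d["pose"])
save("d.png",d["img"],1.2)
X,Y,Z=W[...,0],W[...,1],W[...,2]
def sl(lo,hi,name,box=(.4,.75,-.2,.2)):
    m=(Z>lo)&(Z<hi)&(X>box[0])&(X<box[1])&(Y>box[2])&(Y<box[3])
    n,l,st,c=cv2.connectedComponentsWithStats(m.astype(np.uint8))
    for i in range(1,n):
        if st[i,4]<15: continue
        p=W[l==i][:,:2].astype(np.float32);r=cv2.minAreaRect(p)
        print(name,st[i],"rect c",np.round(r[0],4),"size",np.round(r[1],4),"ang",round(r[2],2),"z",np.median(Z[l==i]).round(4))
sl(.034,.044,"deck");sl(.106,.118,"grip");sl(.058,.066,"lobe?");sl(.0635,.0685,"posts");sl(.0688,.075,"block")
for q in("sieve_1","pan"):
  for r in imaging.silhouettes(d,q):
    w=W[r["region"]];w=w[~np.isnan(w[:,0])];zt=np.percentile(w[:,2],95)
    t=w[abs(w[:,2]-zt)<.004][:,:2]; c,R=circ(t)
    print(q,round(r["confidence"],2),np.round(r["extent"]),"top",zt.round(4),"c",c.round(4),"R",R.round(4))
```

```text
3.35 [ 0.51488945 -0.00268486  0.35001129] [-0.2  -0.13  1.84  0.    1.43 -1.73]
deck [384  63  20  40 138] rect c [0.4279 0.182 ] size [0.0541 0.0184] ang 19.22 z 0.0366
deck [ 205  114  104  132 7209] rect c [ 0.5591 -0.0014] size [0.1859 0.1267] ang 8.43 z 0.039
deck [367 136  33  44 210] rect c [0.5274 0.1776] size [0.0633 0.0434] ang 0.47 z 0.0365
deck [384 209  10  29  77] rect c [0.6289 0.1942] size [0.0111 0.0463] ang 89.75 z 0.0367
deck [329 237  24  15  78] rect c [0.658  0.1195] size [0.0149 0.0389] ang 25.44 z 0.0391
deck [381 247  10  16  94] rect c [0.6818 0.1946] size [0.0229 0.0108] ang 0.31 z 0.0398
deck [169 271  21  27 125] rect c [ 0.726  -0.1415] size [0.0562 0.0095] ang 34.48 z 0.0386
deck [243 275  44  17 141] rect c [0.7267 0.0009] size [0.0713 0.0262] ang 88.49 z 0.0391
grip [244 133  13  40 445] rect c [ 0.5003 -0.0104] size [0.0139 0.0474] ang 89.22 z 0.1105
lobe? [234 123  35  35 624] rect c [ 0.491 -0.01 ] size [0.0456 0.0449] ang 86.61 z 0.0619
lobe? [280 196   8   9  31] rect c [0.5753 0.0305] size [0.0069 0.0113] ang 40.08 z 0.065
lobe? [238 204   8   
[... 990 characters left out ...]
ck [261 232  32  12 147] rect c [0.6302 0.02  ] size [0.0119 0.0464] ang 9.84 z 0.0694
block [246 236  16   9  55] rect c [ 0.6342 -0.0117] size [0.0101 0.0223] ang 11.24 z 0.0694
block [242 287  47  17 113] rect c [0.7262 0.0009] size [0.0713 0.0261] ang 88.63 z 0.072
sieve_1 0.98 [380. 198.  46.  45.] top 0.0371 c [0.6292 0.2205] R 0.0302
sieve_1 0.86 [364. 132.  48.  50.] top 0.0372 c [0.5272 0.1871] R 0.0301
sieve_1 0.82 [442. 160.  52.  40.] top 0.0371 c [0.568  0.3141] R 0.0301
sieve_1 0.63 [377.  51.  53.  49.] top 0.037 c [0.4198 0.2033] R 0.0302
pan 0.56 [449.  65.  63.  48.] top 0.0331 c [0.4373 0.3102] R 0.0302
pan 0.45 [  8. 210.  54.  36.] top 0.0517 c [ 0.6224 -0.3585] R 0.0171
```

View pics/d.png

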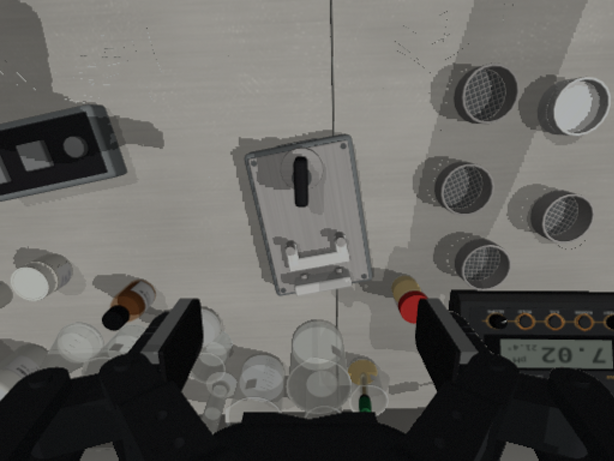

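The second view shows the bar knob at (301,181), the posts at (291,246) and (341,240), the control box at top left, and the same pan and sieves. Seat ≈ (0.559, -0.001), yaw ≈ 0.15. Next I'll go to the pan.

Request:
drive_tool(
  deltas=[
    [[-0.01, 0.05, -0.01], 0.05],
    [[-0.02, 0.1, -0.04], 0.1],
    [[-0.04, 0.15, -0.08], 0.15],
    [[-0.05, 0.2, -0.12], 0.19],
    [[-0.06, 0.25, -0.16], 0.19],
    [[-0.07, 0.3, -0.2], 0.19],
    [[-0.077, 0.313, -0.23], 0.19],
    [[-0.077, 0.313, -0.25], 0.19],
  ],
)

```text
time: 4.5
tcp_pos: [0.4352, 0.3115, 0.0976]
tcp_rot: [-0.002, -0.077, 0.997, -0.0]
ft_force: [-0.3, 0.1, 0.5]
width: 0.0853
```

Run:
```python
from h import *
S=observe();print(S["time"],S["tcp_pos"],S["qpos"],S["tcp_rot"])
```

```text
4.5 [0.43520981 0.31150624 0.09758493] [ 4.31379925e-01  1.63823842e-01  2.02648047e+00  5.15691539e-04
  9.54797448e-01 -1.29457346e+00] [-1.71870260e-03 -7.73517172e-02  9.97002302e-01 -4.10720297e-04]
```

Request:
drive_tool(
  deltas=[
    [[0.002, -0.001, -0.02], 0],
    [[0.002, -0.001, -0.05], 0],
    [[0.002, -0.001, -0.07], 0],
    [[0.002, -0.001, -0.073], 0],
    [[0.002, -0.001, -0.073], 0],
    [[0.002, -0.001, -0.073], 0],
    [[0.002, -0.001, -0.073], 0],
    [[0.002, -0.001, -0.073], 0],
  ],
)

```text
time: 5.5
tcp_pos: [0.4403, 0.3085, 0.0276]
tcp_rot: [0.001, -0.075, 0.997, 0.0]
ft_force: [0.4, -1.5, 0.1]
width: 0.0854
```

Request:
drive_tool(
  deltas=[
    [[0, 0, 0], 0],
    [[0, 0, 0], 0],
    [[0, 0, 0], 0],
    [[0, 0, 0], 0],
    [[0, 0, 0], 0],
    [[0, 0, 0], 0],
    [[0, 0, 0], 0],
    [[0, 0, 0], 0],
  ],
  fingers=1,
)

```text
time: 6.5
tcp_pos: [0.4407, 0.3088, 0.0281]
tcp_rot: [0.001, -0.075, 0.997, 0.0]
ft_force: [-0.3, -0.3, 5.7]
width: 0.0621
```

Request:
drive_tool(
  deltas=[
    [[0, 0, 0.03], 0],
    [[0, 0, 0.08], 0],
    [[0.0, -0.03, 0.12], 0],
    [[0.02, -0.07, 0.14], 0],
    [[0.04, -0.12, 0.14], 0],
    [[0.07, -0.17, 0.14], 0],
    [[0.1, -0.22, 0.14], 0],
    [[0.12, -0.26, 0.14], 0],
  ],
)

```text
time: 7.5
tcp_pos: [0.5602, 0.0462, 0.166]
tcp_rot: [-0.001, -0.074, 0.997, -0.0]
ft_force: [0.1, 0.4, -2.3]
width: 0.0621
```

Request:
drive_tool(
  deltas=[
    [[0, -0.03, 0], 0],
    [[0, -0.05, 0], 0],
    [[0, -0.05, -0.02], 0],
    [[0, -0.05, -0.05], 0],
    [[0, -0.05, -0.07], 0],
    [[0, -0.05, -0.08], 0],
    [[0, -0.05, -0.08], 0],
    [[0, -0.05, -0.08], 0],
  ],
)

```text
time: 8.5
tcp_pos: [0.5602, -0.0016, 0.0878]
tcp_rot: [0.0, -0.075, 0.997, -0.0]
ft_force: [0.1, -0.3, -2.6]
width: 0.062
```

Run:
```python
from h import *
S=observe();print(S["time"],S["tcp_pos"],S["ft_force"],S["width"])
d=imaging.read_camera("wrist");W=pts(d)
save("e.png",d["img"],1.2)
for n in("wrist","scene"):
  d=imaging.read_camera(n);W=pts(d)
  for r in imaging.silhouettes(d,"pan"):
    w=W[r["region"]];w=w[~np.isnan(w[:,0])];zt=np.percentile(w[:,2],95)
    t=w[abs(w[:,2]-zt)<.004][:,:2]; c,R=circ(t)
    print(n,round(r["confidence"],2),np.round(r["extent"]),"top",zt.round(4),"c",c.round(4),"R",R.round(4))
```

```text
8.5 [ 0.56023867 -0.00157198  0.08776325] [ 0.05633151 -0.26667384 -2.57191356] 0.06195782229445353
wrist 0.87 [188. 188. 141. 144.] top 0.093 c [ 0.5572 -0.002 ] R 0.03
wrist 0.62 [209.  60. 100. 148.] top 0.1116 c [ 0.499  -0.0103] R 0.0135
scene 0.59 [256. 189.  12.  16.] top 0.0956 c [ 0.5581 -0.0037] R 0.0309
scene 0.49 [167. 158.  10.  13.] top 0.0371 c [0.3446 0.428 ] R 0.0307
```

View pics/e.png

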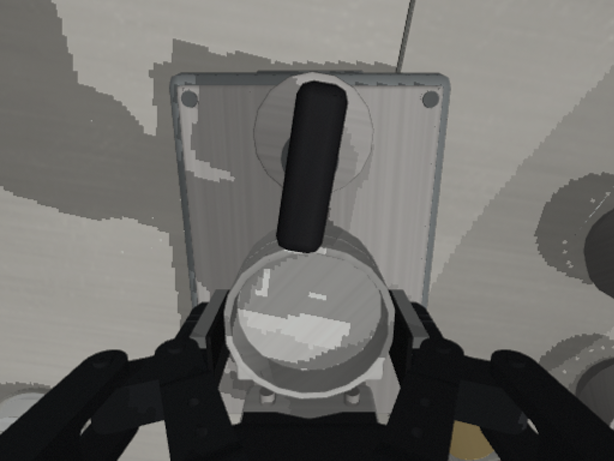

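The pan is held upright above the seat, at pixel (310,330), with both posts showing just behind it. Next I'll lower and release it.

Request:
drive_tool(
  deltas=[
    [[0.001, 0.0005, -0.01], 0],
    [[0.001, 0.0005, -0.016], 0],
    [[0.001, 0.0005, -0.019], 0],
    [[0.001, 0.0005, -0.02], 0],
    [[0.001, 0.0005, -0.02], 0],
    [[0.001, 0.0005, -0.02], 0],
    [[0.001, 0.0005, -0.02], 0],
    [[0.001, 0.0005, -0.02], 0],
  ],
)

```text
time: 9.75
tcp_pos: [0.5605, -0.001, 0.0681]
tcp_rot: [-0.001, -0.075, 0.997, 0.0]
ft_force: [-4.6, 1.2, 7.0]
width: 0.0618
```

Request:
drive_tool(
  deltas=[
    [[0, 0, 0], 0],
    [[0, 0, 0], 0],
    [[0, 0, 0], 0],
    [[0, 0, 0], 0],
    [[0, 0, 0.03], 0],
    [[0, 0, 0.07], 0],
    [[0, 0, 0.12], 0],
    [[0, 0, 0.12], 0],
  ],
  fingers=0,
)

```text
time: 10.75
tcp_pos: [0.564, -0.0016, 0.1926]
tcp_rot: [0.005, -0.075, 0.997, -0.001]
ft_force: [-0.5, 0.2, 0.7]
width: 0.0854
```

Run:
```python
from h import *
S=observe();print(S["time"],S["tcp_pos"],S["qpos"],S["ft_force"],S["width"])
d=imaging.read_camera("wrist");W=pts(d)
save("f.png",d["img"],1.2)
for r in imaging.silhouettes(d,"pan"):
    w=W[r["region"]];w=w[~np.isnan(w[:,0])];zt=np.percentile(w[:,2],95)
    t=w[abs(w[:,2]-zt)<.004][:,:2]; c,R=circ(t)
    print(round(r["confidence"],2),np.round(r["extent"]),"top",zt.round(4),"c",c.round(4),"R",R.round(4))
X,Y,Z=W[...,0],W[...,1],W[...,2]
for lo,hi in((.106,.118),(.0635,.0685)):
    m=(Z>lo)&(Z<hi)&(X>.4)&(X<.62)&(abs(Y)<.06)
    n,l,st,c=cv2.connectedComponentsWithStats(m.astype(np.uint8))
    for i in range(1,n):
        if st[i,4]<25: continue
        r=cv2.minAreaRect(W[l==i][:,:2].astype(np.float32));print(lo,st[i],np.round(r[0],4),np.round(r[1],4),round(r[2],2))
```

```text
10.75 [ 0.56404234 -0.00161929  0.19262296] [-1.82701659e-01  9.28419164e-02  1.90951687e+00 -6.34513077e-05
  1.12845144e+00 -1.90378116e+00] [-0.50924528  0.17165651  0.73697492] 0.08537701151132689
0.94 [223. 144.  75.  80.] top 0.0733 c [ 0.558  -0.0015] R 0.0301
0.73 [218. 200.  84.  37.] top 0.0662 c [0.578  0.0014] R 0.031
0.42 [333. 263.  30.  66.] top 0.065 c [0.6745 0.1159] R 0.0096
0.106 [ 245   76   31   76 1548] [ 0.5    -0.0104] [0.014  0.0479] 89.33
0.0635 [226 188  65  30 150] [ 0.5769 -0.001 ] [0.0213 0.0555] 0.88
0.0635 [218 203  13  14 130] [ 0.5862 -0.0282] [0.0112 0.0102] 31.57
0.0635 [287 203  14  14 128] [0.5773 0.0322] [0.0101 0.0116] 61.98
```

Request:
drive_tool(
  deltas=[
    [[-0.03, -0.004, 0], -0.08],
    [[-0.061, -0.009, 0], -0.162],
    [[-0.061, -0.009, 0], -0.162],
    [[-0.061, -0.009, -0.03], -0.162],
    [[-0.061, -0.009, -0.06], -0.162],
    [[-0.061, -0.009, -0.08], -0.162],
    [[-0.061, -0.009, -0.087], -0.162],
    [[-0.061, -0.009, -0.087], -0.162],
  ],
)

```text
time: 11.85
tcp_pos: [0.4999, -0.01, 0.0993]
tcp_rot: [-0.001, 0.006, 1.0, 0.0]
ft_force: [-0.2, 0.4, 0.0]
width: 0.0855
```

Request:
drive_tool(
  deltas=[
    [[0, 0, 0], 0],
    [[0, 0, 0], 0],
    [[0, 0, 0], 0],
    [[0, 0, 0], 0],
    [[0, 0, 0], 0],
    [[0, 0, 0], 0],
    [[0, 0, 0], 0],
    [[0, 0, 0], 0],
  ],
  fingers=1,
)

```text
time: 12.85
tcp_pos: [0.5001, -0.0105, 0.1005]
tcp_rot: [0.0, 0.006, 1.0, -0.0]
ft_force: [-3.2, -2.9, 5.1]
width: 0.0132
```

Run:
```python
from h import *
S=observe();print(S["time"],S["tcp_pos"],S["tcp_rot"],S["qpos"],S["ft_force"],S["width"])
```

```text
12.85 [ 0.50014935 -0.01049024  0.10054536] [ 9.92422933e-05  5.81804445e-03  9.99982983e-01 -4.17138837e-04] [-2.23696552e-01  8.33577244e-02  2.11010225e+00 -9.50179109e-04
  9.47758766e-01 -1.78230243e+00] [-3.2159717  -2.88194012  5.1209664 ] 0.013208400790547883
```

Request:
drive_tool(
  deltas=[
    [[0, 0, 0], -0.15],
    [[0, 0, 0], -0.3],
    [[0, 0, 0], -0.48],
    [[0, 0, 0], -0.66],
    [[0, 0, 0], -0.84],
    [[0, 0, 0], -1.02],
    [[0, 0, 0], -1.2],
    [[0, 0, 0], -1.35],
  ],
)

```text
time: 13.85
tcp_pos: [0.4997, -0.0111, 0.1005]
tcp_rot: [0.0, 0.631, 0.776, -0.001]
ft_force: [-4.4, -5.0, 6.9]
width: 0.0128
```

Request:
drive_tool(
  deltas=[
    [[0, 0, 0], -0.15],
    [[0, 0, 0], -0.3],
    [[0, 0, 0], -0.45],
    [[0, 0, 0], -0.6],
    [[0, 0, 0], -0.75],
    [[0, 0, 0], -0.9],
    [[0, 0, 0], -1.05],
    [[0, 0, 0], -1.05],
  ],
)

```text
time: 14.85
tcp_pos: [0.4991, -0.0109, 0.1005]
tcp_rot: [0.0, 0.934, 0.357, -0.002]
ft_force: [-6.0, -4.9, 9.4]
width: 0.0131
```

Request:
drive_tool(
  deltas=[
    [[0, 0, 0], -0.15],
    [[0, 0, 0], -0.3],
    [[0, 0, 0], -0.45],
    [[0, 0, 0], -0.53],
    [[0, 0, 0], -0.53],
    [[0, 0, 0], -0.53],
    [[0, 0, 0], -0.53],
    [[0, 0, 0], -0.53],
  ],
)

```text
time: 15.85
tcp_pos: [0.4989, -0.0106, 0.1005]
tcp_rot: [0.0, 0.995, 0.1, -0.002]
ft_force: [-6.3, -5.1, 8.8]
width: 0.0134
```

Run:
```python
from h import *
S=observe();print(S["time"],S["tcp_pos"],S["tcp_rot"],S["qpos"],S["ft_force"],S["moment"],S["width"])
```

```text
15.85 [ 0.49892003 -0.01062647  0.10053257] [ 3.80578129e-04  9.95004011e-01  9.98168875e-02 -1.86086323e-03] [-0.2239909   0.08262797  2.11092289 -0.00234138  0.95132891  1.14820083] [-6.33151588 -5.08509229  8.79133403] [-0.69560466  1.02181503 -0.08601342] 0.013369251961146592
```

Request:
drive_tool(
  deltas=[
    [[0, 0, 0], 0],
    [[0, 0, 0], 0],
    [[0, 0, 0], 0],
    [[0, 0, 0], 0],
    [[0, 0, 0.03], 0],
    [[0, 0, 0.08], 0],
    [[0, 0, 0.14], 0.15],
    [[0, 0, 0.2], 0.3],
  ],
  fingers=0,
)

```text
time: 16.85
tcp_pos: [0.4996, -0.0099, 0.3017]
tcp_rot: [-0.0, 0.968, 0.25, 0.0]
ft_force: [0.9, 0.1, -0.1]
width: 0.0856
```

Request:
drive_tool(
  deltas=[
    [[0, 0, 0.01], 0.18],
    [[0, 0.01, 0.02], 0.36],
    [[0, 0.02, 0.03], 0.54],
    [[0, 0.04, 0.04], 0.72],
    [[0, 0.06, 0.04], 0.9],
    [[0, 0.08, 0.04], 1.08],
    [[0, 0.1, 0.04], 1.26],
    [[0, 0.11, 0.04], 1.44],
  ],
)

```text
time: 17.85
tcp_pos: [0.4998, 0.1009, 0.3398]
tcp_rot: [-0.0, 0.563, 0.827, 0.0]
ft_force: [-0.2, 0.2, -0.8]
width: 0.0852
```

Request:
drive_tool(
  deltas=[
    [[0, 0, 0], 0.18],
    [[0, 0, 0], 0.36],
    [[0, 0, 0], 0.54],
    [[0, 0, 0], 0.72],
    [[0, 0, 0], 0.9],
    [[0, 0, 0], 1.08],
    [[0, 0, 0], 1.26],
    [[0, 0, 0], 1.35],
  ],
)

```text
time: 18.85
tcp_pos: [0.4999, 0.1, 0.3398]
tcp_rot: [-0.0, -0.076, 0.997, 0.0]
ft_force: [0.7, -0.2, -1.6]
width: 0.0853
```

```bash
cat > look.py <<'E'
from h import *
import sys
S=observe();print(S["time"],S["tcp_pos"],S["tcp_rot"],S["width"])
d=imaging.read_camera("wrist");W=pts(d)
save(sys.argv[1],d["img"],1.2)
for q in("pan","sieve_1"):
  for r in imaging.silhouettes(d,q):
    w=W[r["region"]];w=w[~np.isnan(w[:,0])];zt=np.percentile(w[:,2],95)
    t=w[abs(w[:,2]-zt)<.004][:,:2]; c,R=circ(t)
    if .027<R<.034: print(q,round(r["confidence"],2),np.round(r["extent"]),"top",zt.round(4),"c",c.round(4),"R",R.round(4))
X,Y,Z=W[...,0],W[...,1],W[...,2]
for lo,hi in((.106,.118),(.0635,.0685)):
    m=(Z>lo)&(Z<hi)&(X>.4)&(X<.62)&(abs(Y)<.06)
    n,l,st,c=cv2.connectedComponentsWithStats(m.astype(np.uint8))
    for i in range(1,n):
        if st[i,4]<25: continue
        r=cv2.minAreaRect(W[l==i][:,:2].astype(np.float32));print(lo,st[i],np.round(r[0],4),np.round(r[1],4),round(r[2],2))
E
python3 look.py g.png
```

```text
18.85 [0.49988612 0.09998153 0.33982118] [-8.07058435e-05 -7.58154860e-02  9.97121857e-01  8.52500935e-05] 0.08534392342098991
pan 0.94 [154. 170.  52.  49.] top 0.0737 c [ 0.5628 -0.0006] R 0.0302
sieve_1 0.83 [368. 197.  46.  41.] top 0.0371 c [0.568  0.3143] R 0.0302
sieve_1 0.76 [294. 155.  43.  53.] top 0.0373 c [0.5271 0.1873] R 0.0302
sieve_1 0.75 [318.  81.  49.  50.] top 0.0373 c [0.4196 0.2035] R 0.0302
sieve_1 0.75 [298. 224.  46.  45.] top 0.0373 c [0.629  0.2207] R 0.0302
0.106 [156 132  17  41 485] [ 0.4998 -0.01  ] [0.047  0.0141] 11.13
0.0635 [177 171  24  25  43] [0.542 0.016] [0.044  0.0091] 50.95
0.0635 [156 185  34  30  73] [ 0.5785 -0.0118] [0.0553 0.0213] 54.27
0.0635 [197 205   8   9  55] [0.58   0.0328] [0.0113 0.0098] 9.54
0.0635 [153 206   8   8  40] [ 0.5908 -0.0291] [0.0106 0.0087] 45.56
```

View pics/g.png

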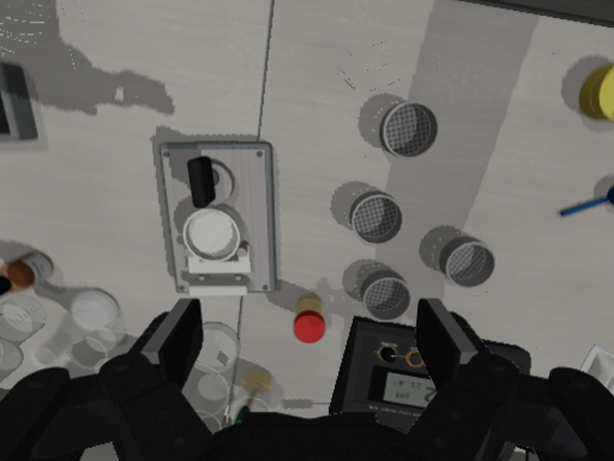

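The knob bar is at (202,182) with the pan clamped at (212,233). The pan moved about 4.9 mm along seat x, the posts moved with it, and cam ≈ 3.10, so it's clamped. Four sieves at (408,129), (376,217), (467,261) and (386,297). Next I'll fetch the one at (376,217).

Request:
drive_tool(
  deltas=[
    [[0.01, 0.03, -0.03], 0],
    [[0.02, 0.06, -0.07], 0],
    [[0.027, 0.0875, -0.12], 0],
    [[0.027, 0.0875, -0.17], 0],
    [[0.027, 0.0875, -0.22], 0],
    [[0.027, 0.0875, -0.25], 0],
    [[0.027, 0.0875, -0.25], 0],
    [[0.027, 0.0875, -0.25], 0],
  ],
)

```text
time: 20.0
tcp_pos: [0.5281, 0.1876, 0.0916]
tcp_rot: [0.001, -0.074, 0.997, 0.0]
ft_force: [-0.1, 0.5, 0.7]
width: 0.0856
```

Request:
drive_tool(
  deltas=[
    [[0, 0, -0.02], 0],
    [[0, 0, -0.04], 0],
    [[0, 0, -0.055], 0],
    [[0, 0, -0.058], 0],
    [[0, 0, -0.058], 0],
    [[0, 0, -0.058], 0],
    [[0, 0, -0.058], 0],
    [[0, 0, -0.058], 0],
  ],
)

```text
time: 21.0
tcp_pos: [0.5272, 0.1874, 0.0324]
tcp_rot: [0.0, -0.074, 0.997, 0.0]
ft_force: [0.5, 0.0, -0.4]
width: 0.0852
```

Request:
drive_tool(
  deltas=[
    [[0, 0, 0], 0],
    [[0, 0, 0], 0],
    [[0, 0, 0], 0],
    [[0, 0, 0], 0],
    [[0, 0, 0], 0],
    [[0, 0, 0], 0],
    [[0, 0, 0], 0],
    [[0, 0, 0], 0],
  ],
  fingers=1,
)

```text
time: 22.0
tcp_pos: [0.5275, 0.1875, 0.0326]
tcp_rot: [0.001, -0.074, 0.997, 0.0]
ft_force: [0.1, 0.0, 5.7]
width: 0.0613
```

Request:
drive_tool(
  deltas=[
    [[0, 0, 0.03], 0],
    [[0, 0, 0.07], 0],
    [[0.0, -0.03, 0.11], 0],
    [[0.02, -0.07, 0.12], 0],
    [[0.0355, -0.11, 0.12], 0],
    [[0.0355, -0.15, 0.12], 0],
    [[0.0355, -0.18, 0.12], 0],
    [[0.0355, -0.188, 0.12], 0],
  ],
)

```text
time: 23.0
tcp_pos: [0.5612, -0.002, 0.1503]
tcp_rot: [-0.002, -0.073, 0.997, 0.0]
ft_force: [-0.2, 0.6, -0.8]
width: 0.0612
```

Request:
drive_tool(
  deltas=[
    [[0, 0, 0], 0],
    [[0, 0, -0.02], 0],
    [[0, 0, -0.04], 0],
    [[0, 0, -0.04], 0],
    [[0, 0, -0.04], 0],
    [[0, 0, -0.04], 0],
    [[0, 0, -0.04], 0],
    [[0, 0, -0.04], 0],
  ],
)

```text
time: 24.0
tcp_pos: [0.5627, -0.0007, 0.1125]
tcp_rot: [0.0, -0.074, 0.997, -0.0]
ft_force: [-0.2, -0.6, -0.7]
width: 0.0608
```

```bash
python3 look.py h.png
```

```text
24.0 [ 0.56267646 -0.00065024  0.11249589] [ 3.92244340e-04 -7.39972316e-02  9.97258365e-01 -1.00538286e-04] 0.060840977807091315
pan 0.76 [207. 174. 102.  44.] top 0.0741 c [ 0.5633 -0.001 ] R 0.0306
sieve_1 0.82 [463. 278.  49.  81.] top 0.0363 c [0.6287 0.2183] R 0.0286
sieve_1 0.81 [188. 191. 140. 146.] top 0.1171 c [ 0.5624 -0.0006] R 0.03
0.106 [ 237   67   38  119 3895] [ 0.5    -0.0104] [0.0479 0.014 ] 11.25
0.106 [ 157  202  203  134 6134] [ 0.5612 -0.0036] [0.0713 0.064 ] 61.28
0.0635 [215 180  31  19  58] [ 0.5394 -0.0208] [0.002  0.0207] 38.78
0.0635 [270 182  34  24  67] [0.5362 0.0132] [0.0239 0.0025] 63.43
```

Request:
drive_tool(
  deltas=[
    [[0, 0, -0.006], 0],
    [[0, 0, -0.012], 0],
    [[0, 0, -0.016], 0],
    [[0, 0, -0.018], 0],
    [[0, 0, -0.0185], 0],
    [[0, 0, -0.0185], 0],
    [[0, 0, -0.0185], 0],
    [[0, 0, -0.0185], 0],
  ],
)

```text
time: 25.15
tcp_pos: [0.5623, -0.0006, 0.0946]
tcp_rot: [-0.001, -0.074, 0.997, 0.0]
ft_force: [-4.1, 0.3, 5.6]
width: 0.0609
```

Request:
drive_tool(
  deltas=[
    [[0, 0, 0], 0],
    [[0, 0, 0], 0],
    [[0, 0, 0], 0],
    [[0, 0, 0], 0],
    [[0, 0, 0.03], 0],
    [[0, 0, 0.07], 0],
    [[0, 0, 0.12], 0],
    [[0, 0, 0.16], 0],
  ],
  fingers=0,
)

```text
time: 26.15
tcp_pos: [0.5627, -0.0006, 0.2557]
tcp_rot: [0.001, -0.074, 0.997, -0.0]
ft_force: [0.1, -0.1, -0.3]
width: 0.0853
```

Request:
drive_tool(
  deltas=[
    [[0, 0, 0], 0],
    [[0, 0, 0.05], 0],
    [[0, 0.02, 0.08], 0],
    [[0, 0.04, 0.08], 0],
    [[0, 0.06, 0.08], 0],
    [[0, 0.08, 0.08], 0],
    [[0, 0.08, 0.08], 0],
    [[0, 0.08, 0.08], 0],
  ],
)

```text
time: 27.15
tcp_pos: [0.5623, 0.0794, 0.3328]
tcp_rot: [-0.001, -0.074, 0.997, -0.0]
ft_force: [0.7, -0.5, -0.2]
width: 0.0853
```

```bash
python3 look.py i.png
```

```text
27.15 [0.56229842 0.07941795 0.33275385] [-6.25470366e-04 -7.42449346e-02  9.97239827e-01 -1.58693125e-04] 0.0852826194211426
pan 0.45 [202. 129.  22.  26.] top 0.0663 c [ 0.5632 -0.0012] R 0.0318
pan 0.24 [164. 126.  56.  58.] top 0.0993 c [ 5.626e-01 -2.000e-04] R 0.0302
sieve_1 0.98 [163. 126.  58.  55.] top 0.0993 c [ 5.625e-01 -1.000e-04] R 0.03
sieve_1 0.69 [322. 194.  48.  43.] top 0.0372 c [0.6293 0.2205] R 0.0302
sieve_1 0.65 [340.  35.  54.  54.] top 0.0372 c [0.42   0.2034] R 0.0302
0.106 [176  77  18  46 572] [ 0.4997 -0.0104] [0.0474 0.0144] 11.51
0.0635 [216 165   9   9  65] [0.5802 0.0326] [0.0106 0.0105] 4.89
```

First sieve nested: its top is at 0.0993, expected 0.100 less the roughly 0.7 mm depth bias. Next is the sieve at (0.629, 0.221).

Request:
drive_tool(
  deltas=[
    [[0.02, 0.04, -0.01], 0],
    [[0.04, 0.08, -0.04], 0],
    [[0.06, 0.12, -0.08], 0],
    [[0.0665, 0.1415, -0.13], 0],
    [[0.0665, 0.1415, -0.18], 0],
    [[0.0665, 0.1415, -0.22], 0],
    [[0.0665, 0.1415, -0.24], 0],
    [[0.0665, 0.1415, -0.24], 0],
  ],
)

```text
time: 28.3
tcp_pos: [0.6283, 0.2203, 0.0922]
tcp_rot: [-0.001, -0.074, 0.997, -0.0]
ft_force: [0.1, -0.6, 0.2]
width: 0.0855
```

Request:
drive_tool(
  deltas=[
    [[0, 0, -0.02], 0],
    [[0, 0, -0.04], 0],
    [[0, 0, -0.055], 0],
    [[0, 0, -0.061], 0],
    [[0, 0, -0.061], 0],
    [[0, 0, -0.061], 0],
    [[0, 0, -0.061], 0],
    [[0, 0, -0.061], 0],
  ],
)

```text
time: 29.3
tcp_pos: [0.6293, 0.221, 0.0331]
tcp_rot: [0.0, -0.074, 0.997, 0.0]
ft_force: [0.8, 0.2, 0.5]
width: 0.0854
```

Request:
drive_tool(
  deltas=[
    [[0, 0, 0], 0],
    [[0, 0, 0], 0],
    [[0, 0, 0], 0],
    [[0, 0, 0], 0],
    [[0, 0, 0], 0],
    [[0, 0, 0], 0],
    [[0, 0, 0], 0],
    [[0, 0, 0], 0],
  ],
  fingers=1,
)

```text
time: 30.3
tcp_pos: [0.6297, 0.221, 0.0335]
tcp_rot: [0.001, -0.074, 0.997, 0.0]
ft_force: [0.6, 0.0, 4.9]
width: 0.0618
```

Request:
drive_tool(
  deltas=[
    [[0, 0, 0.04], 0],
    [[0, 0, 0.09], 0],
    [[-0.01, -0.03, 0.13], 0],
    [[-0.03, -0.07, 0.15], 0],
    [[-0.05, -0.12, 0.15], 0],
    [[-0.066, -0.17, 0.15], 0],
    [[-0.067, -0.21, 0.15], 0],
    [[-0.067, -0.2213, 0.15], 0],
  ],
)

```text
time: 31.3
tcp_pos: [0.5607, -0.0022, 0.181]
tcp_rot: [-0.001, -0.073, 0.997, 0.0]
ft_force: [0.1, -0.8, -0.7]
width: 0.0617
```

Request:
drive_tool(
  deltas=[
    [[0, 0, 0], 0],
    [[0, 0, -0.02], 0],
    [[0, 0, -0.042], 0],
    [[0, 0, -0.042], 0],
    [[0, 0, -0.042], 0],
    [[0, 0, -0.042], 0],
    [[0, 0, -0.042], 0],
    [[0, 0, -0.042], 0],
  ],
)

```text
time: 32.3
tcp_pos: [0.5622, -0.0005, 0.1411]
tcp_rot: [0.0, -0.074, 0.997, -0.0]
ft_force: [0.3, -0.0, -1.4]
width: 0.0617
```

```bash
python3 look.py j.png
```

```text
32.3 [ 5.62222605e-01 -4.67221032e-04  1.41068913e-01] [ 4.83475838e-04 -7.40041217e-02  9.97257810e-01 -1.30728841e-04] 0.06167260126604797
pan 0.73 [224. 167.  64.  17.] top 0.0694 c [ 0.5626 -0.0012] R 0.0312
sieve_1 0.73 [190. 194. 138. 140.] top 0.1448 c [ 5.621e-01 -4.000e-04] R 0.03
sieve_1 0.66 [207. 170.  99.  51.] top 0.0997 c [ 0.5622 -0.0007] R 0.03
0.106 [ 240   74   32   98 2641] [ 0.5    -0.0105] [0.0479 0.014 ] 11.3
0.0635 [220 170  29  17  42] [ 0.5391 -0.0204] [0.0021 0.0218] 38.33
0.0635 [265 170  31  20  46] [0.5356 0.0118] [0.0245 0.0027] 65.88
```

Request:
drive_tool(
  deltas=[
    [[0, 0, -0.006], 0],
    [[0, 0, -0.012], 0],
    [[0, 0, -0.017], 0],
    [[0, 0, -0.019], 0],
    [[0, 0, -0.0198], 0],
    [[0, 0, -0.0198], 0],
    [[0, 0, -0.0198], 0],
    [[0, 0, -0.0198], 0],
  ],
)

```text
time: 33.45
tcp_pos: [0.5621, -0.0003, 0.1215]
tcp_rot: [0.0, -0.074, 0.997, -0.0]
ft_force: [-3.5, 0.7, 5.8]
width: 0.0619
```

Request:
drive_tool(
  deltas=[
    [[0, 0, 0], 0],
    [[0, 0, 0], 0],
    [[0, 0, 0], 0],
    [[0, 0, 0], 0],
    [[0, 0, 0.03], 0],
    [[0, 0, 0.07], 0],
    [[0, 0, 0.12], 0],
    [[0, 0, 0.16], 0],
  ],
  fingers=0,
)

```text
time: 34.45
tcp_pos: [0.5622, -0.0005, 0.283]
tcp_rot: [0.001, -0.074, 0.997, -0.0]
ft_force: [0.1, -0.5, -0.0]
width: 0.0856
```

Request:
drive_tool(
  deltas=[
    [[0, 0, 0], 0],
    [[-0.02, 0.03, 0.03], 0],
    [[-0.04, 0.06, 0.06], 0],
    [[-0.06, 0.09, 0.06], 0],
    [[-0.07, 0.12, 0.06], 0],
    [[-0.07, 0.13, 0.06], 0],
    [[-0.07, 0.13, 0.06], 0],
    [[-0.07, 0.13, 0.06], 0],
  ],
)

```text
time: 35.45
tcp_pos: [0.4923, 0.1289, 0.3401]
tcp_rot: [-0.001, -0.074, 0.997, -0.0]
ft_force: [0.7, 1.3, -0.4]
width: 0.0853
```

```bash
python3 look.py k.png
```

```text
35.45 [0.49225055 0.12887526 0.34008623] [-5.05311720e-04 -7.36166294e-02  9.97286462e-01 -2.21262879e-04] 0.08525296637081092
pan 0.9 [462.  53.  50.  53.] top 0.0328 c [0.3441 0.4302] R 0.0301
pan 0.64 [150. 172.  36.  32.] top 0.0713 c [ 0.5632 -0.0009] R 0.0318
sieve_1 0.82 [140. 174.  36.  43.] top 0.101 c [ 5.63e-01 -4.00e-04] R 0.0318
sieve_1 0.77 [294.  86.  48.  48.] top 0.0373 c [0.4196 0.2036] R 0.0301
sieve_1 0.63 [115. 184.  58.  52.] top 0.1252 c [5.623e-01 4.000e-04] R 0.0301
sieve_1 0.63 [346. 198.  48.  42.] top 0.0372 c [0.5679 0.3145] R 0.0302
0.106 [131 135  18  41 482] [ 0.4995 -0.0102] [0.0474 0.0144] 11.98
0.106 [132 182  40  39 195] [0.5462 0.0135] [0.0599 0.0213] 50.86
0.106 [119 191  44  42 276] [ 0.5748 -0.01  ] [0.0577 0.0292] 50.79
0.0635 [162 175  18  20  33] [0.5416 0.019 ] [0.0338 0.0051] 46.58
0.0635 [176 208   9   8  55] [0.5797 0.0327] [0.0104 0.0109] 8.03
```

Request:
drive_tool(
  deltas=[
    [[0.02, 0.04, -0.02], 0],
    [[0.04, 0.08, -0.05], 0],
    [[0.06, 0.13, -0.09], 0],
    [[0.0755, 0.17, -0.14], 0],
    [[0.0755, 0.185, -0.19], 0],
    [[0.0755, 0.185, -0.23], 0],
    [[0.0755, 0.185, -0.248], 0],
    [[0.0755, 0.185, -0.248], 0],
  ],
)

```text
time: 36.6
tcp_pos: [0.5672, 0.3139, 0.0917]
tcp_rot: [-0.001, -0.074, 0.997, -0.0]
ft_force: [-0.4, 0.1, 0.1]
width: 0.0852
```

Request:
drive_tool(
  deltas=[
    [[0, 0, -0.02], 0],
    [[0, 0, -0.04], 0],
    [[0, 0, -0.055], 0],
    [[0, 0, -0.06], 0],
    [[0, 0, -0.06], 0],
    [[0, 0, -0.06], 0],
    [[0, 0, -0.06], 0],
    [[0, 0, -0.06], 0],
  ],
)

```text
time: 37.6
tcp_pos: [0.5677, 0.3147, 0.0333]
tcp_rot: [0.0, -0.074, 0.997, 0.0]
ft_force: [-0.9, -0.6, -0.1]
width: 0.0849
```

Request:
drive_tool(
  deltas=[
    [[0, 0, 0], 0],
    [[0, 0, 0], 0],
    [[0, 0, 0], 0],
    [[0, 0, 0], 0],
    [[0, 0, 0], 0],
    [[0, 0, 0], 0],
    [[0, 0, 0], 0],
    [[0, 0, 0], 0],
  ],
  fingers=1,
)

```text
time: 38.6
tcp_pos: [0.5682, 0.3149, 0.0338]
tcp_rot: [0.001, -0.074, 0.997, 0.0]
ft_force: [0.2, 0.0, 6.5]
width: 0.0626
```

Request:
drive_tool(
  deltas=[
    [[0, 0, 0.04], 0],
    [[0, -0.01, 0.09], 0],
    [[0, -0.05, 0.14], 0],
    [[-0.002, -0.1, 0.165], 0],
    [[-0.004, -0.155, 0.165], 0],
    [[-0.0055, -0.21, 0.165], 0],
    [[-0.0055, -0.26, 0.165], 0],
    [[-0.0055, -0.3, 0.165], 0],
  ],
)

```text
time: 39.6
tcp_pos: [0.5607, 0.0128, 0.1962]
tcp_rot: [-0.001, -0.074, 0.997, 0.0]
ft_force: [0.4, -0.5, -1.6]
width: 0.0625
```

Request:
drive_tool(
  deltas=[
    [[0, -0.015, 0], 0],
    [[0, -0.015, 0], 0],
    [[0, -0.015, -0.015], 0],
    [[0, -0.015, -0.03], 0],
    [[0, -0.015, -0.03], 0],
    [[0, -0.015, -0.03], 0],
    [[0, -0.015, -0.03], 0],
    [[0, -0.015, -0.03], 0],
  ],
)

```text
time: 40.6
tcp_pos: [0.5623, -0.0004, 0.1684]
tcp_rot: [0.001, -0.074, 0.997, -0.0]
ft_force: [-0.8, 0.5, -2.2]
width: 0.0628
```

```bash
python3 look.py l.png
```

```text
40.6 [ 5.62310737e-01 -4.37752092e-04  1.68352090e-01] [ 5.77529783e-04 -7.40319453e-02  9.97255693e-01 -1.39203051e-04] 0.06282153302978796
sieve_1 0.91 [208. 175.  98.  43.] top 0.1256 c [ 5.619e-01 -4.000e-04] R 0.0297
sieve_1 0.89 [187. 193. 138. 138.] top 0.1718 c [ 5.624e-01 -3.000e-04] R 0.03
sieve_1 0.63 [219. 162.  76.  31.] top 0.0984 c [ 5.628e-01 -5.000e-04] R 0.0315
0.106 [ 243   78   27   84 1932] [ 0.5001 -0.0104] [0.0477 0.014 ] 11.27
0.106 [212 174  93  32 365] [ 0.5399 -0.0025] [0.0173 0.0569] 5.76
0.0635 [225 162  32  14  35] [ 0.5376 -0.0177] [0.0027 0.0257] 32.38
0.0635 [258 162  28  11  35] [0.5332 0.0064] [0.0222 0.0021] 76.03
```

Aligned. I'll lower it by 20.5 mm (foot from about 0.1345 to 0.114).

Request:
drive_tool(
  deltas=[
    [[0, 0, -0.006], 0],
    [[0, 0, -0.012], 0],
    [[0, 0, -0.017], 0],
    [[0, 0, -0.019], 0],
    [[0, 0, -0.0207], 0],
    [[0, 0, -0.0207], 0],
    [[0, 0, -0.0207], 0],
    [[0, 0, -0.0207], 0],
  ],
)

```text
time: 41.75
tcp_pos: [0.5622, -0.0004, 0.1477]
tcp_rot: [0.0, -0.074, 0.997, -0.0]
ft_force: [-2.6, 0.7, 5.2]
width: 0.0626
```

Request:
drive_tool(
  deltas=[
    [[0, 0, 0], 0],
    [[0, 0, 0], 0],
    [[0, 0, 0], 0],
    [[0, 0, 0], 0],
    [[0, 0, 0.03], 0],
    [[0, 0, 0.07], 0],
    [[0, 0, 0.12], 0],
    [[0, 0, 0.16], 0],
  ],
  fingers=0,
)

```text
time: 42.75
tcp_pos: [0.5622, -0.0004, 0.3093]
tcp_rot: [0.001, -0.074, 0.997, -0.0]
ft_force: [-0.1, -0.0, 0.6]
width: 0.0853
```

Request:
drive_tool(
  deltas=[
    [[0, 0, 0], 0],
    [[-0.02, 0.03, 0.03], 0],
    [[-0.04, 0.06, 0.03], 0],
    [[-0.06, 0.09, 0.03], 0],
    [[-0.07, 0.12, 0.03], 0],
    [[-0.07, 0.13, 0.03], 0],
    [[-0.07, 0.13, 0.03], 0],
    [[-0.07, 0.13, 0.03], 0],
  ],
)

```text
time: 43.75
tcp_pos: [0.4923, 0.1289, 0.3364]
tcp_rot: [-0.0, -0.074, 0.997, -0.0]
ft_force: [-0.8, 0.4, 0.0]
width: 0.0853
```

```bash
python3 look.py m.png
```

```text
43.75 [0.49225518 0.12887412 0.3364147 ] [-4.69930464e-04 -7.36357694e-02  9.97285069e-01 -2.06858555e-04] 0.08527247987370362
pan 0.9 [160. 174.  22.  27.] top 0.0677 c [ 5.624e-01 -2.000e-04] R 0.0306
pan 0.61 [465.  51.  47.  55.] top 0.0327 c [0.3442 0.4301] R 0.03
sieve_1 0.89 [142. 175.  35.  43.] top 0.0982 c [ 5.633e-01 -5.000e-04] R 0.0319
sieve_1 0.72 [104. 187.  64.  59.] top 0.1514 c [5.626e-01 3.000e-04] R 0.0302
sieve_1 0.65 [295.  86.  46.  45.] top 0.0373 c [0.4195 0.2036] R 0.0301
sieve_1 0.55 [130. 182.  43.  38.] top 0.1258 c [0.5629 0.    ] R 0.0315
0.106 [130 135  18  42 492] [ 0.4997 -0.0096] [0.0478 0.0134] 11.0
0.106 [130 183  42  39 202] [0.5462 0.013 ] [0.0605 0.0223] 51.81
0.0635 [148 175  32  25  57] [0.5418 0.013 ] [0.0511 0.0128] 56.66
0.0635 [175 209   9   8  58] [0.5801 0.0326] [0.01   0.0116] 6.92
```

View pics/m.png

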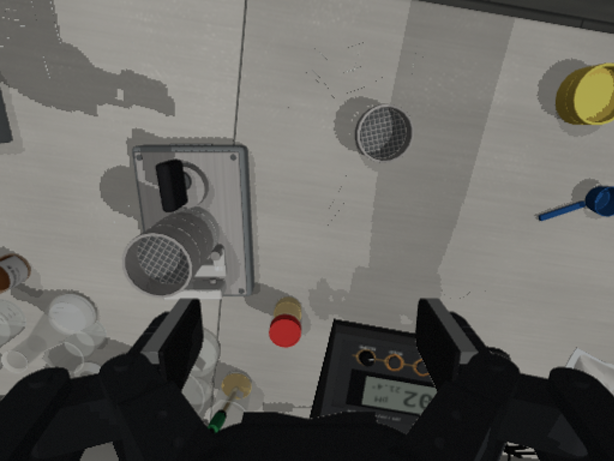

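The stack of three stands straight at (165,260), and one sieve is left at (384,131). I'll fetch that one.

Request:
drive_tool(
  deltas=[
    [[-0.02, 0.02, -0.02], 0],
    [[-0.04, 0.04, -0.06], 0],
    [[-0.06, 0.06, -0.1], 0],
    [[-0.072, 0.0745, -0.14], 0],
    [[-0.072, 0.0745, -0.19], 0],
    [[-0.072, 0.0745, -0.23], 0],
    [[-0.072, 0.0745, -0.245], 0],
    [[-0.072, 0.0745, -0.245], 0],
  ],
)

```text
time: 44.9
tcp_pos: [0.42, 0.2038, 0.0917]
tcp_rot: [-0.001, -0.074, 0.997, -0.0]
ft_force: [-0.3, 0.3, 0.7]
width: 0.0854
```

Request:
drive_tool(
  deltas=[
    [[0, 0, -0.02], 0],
    [[0, 0, -0.04], 0],
    [[0, 0, -0.055], 0],
    [[0, 0, -0.0593], 0],
    [[0, 0, -0.0593], 0],
    [[0, 0, -0.0593], 0],
    [[0, 0, -0.0593], 0],
    [[0, 0, -0.0593], 0],
  ],
)

```text
time: 45.9
tcp_pos: [0.4201, 0.2042, 0.033]
tcp_rot: [0.0, -0.074, 0.997, 0.0]
ft_force: [-0.7, -0.3, -0.6]
width: 0.0856
```

Request:
drive_tool(
  deltas=[
    [[0, 0, 0], 0],
    [[0, 0, 0], 0],
    [[0, 0, 0], 0],
    [[0, 0, 0], 0],
    [[0, 0, 0], 0],
    [[0, 0, 0], 0],
    [[0, 0, 0], 0],
    [[0, 0, 0], 0],
  ],
  fingers=1,
)

```text
time: 46.9
tcp_pos: [0.4205, 0.2042, 0.0337]
tcp_rot: [0.0, -0.074, 0.997, -0.0]
ft_force: [-1.1, 0.5, 6.4]
width: 0.0623
```

Request:
drive_tool(
  deltas=[
    [[0, 0, 0.04], 0],
    [[0, 0, 0.09], 0],
    [[0.02, -0.02, 0.14], 0],
    [[0.05, -0.05, 0.18], 0],
    [[0.08, -0.09, 0.19], 0],
    [[0.11, -0.13, 0.19], 0],
    [[0.135, -0.17, 0.19], 0],
    [[0.1425, -0.195, 0.19], 0],
  ],
)

```text
time: 47.9
tcp_pos: [0.5632, 0.0071, 0.2221]
tcp_rot: [-0.0, -0.073, 0.997, -0.0]
ft_force: [-0.1, 1.2, -0.3]
width: 0.0622
```

Request:
drive_tool(
  deltas=[
    [[0, -0.0094, 0], 0],
    [[0, -0.0094, 0], 0],
    [[0, -0.0094, -0.015], 0],
    [[0, -0.0094, -0.03], 0],
    [[0, -0.0094, -0.03], 0],
    [[0, -0.0094, -0.03], 0],
    [[0, -0.0094, -0.03], 0],
    [[0, -0.0094, -0.03], 0],
  ],
)

```text
time: 48.9
tcp_pos: [0.5628, -0.0003, 0.1933]
tcp_rot: [0.0, -0.074, 0.997, -0.0]
ft_force: [0.6, -0.0, -1.6]
width: 0.0625
```

```bash
python3 look.py n.png
```

```text
48.9 [ 5.62758744e-01 -3.30775087e-04  1.93291098e-01] [ 4.98902676e-04 -7.40329736e-02  9.97255662e-01 -1.19277076e-04] 0.06245889921607971
pan 0.53 [227. 154.  58.  17.] top 0.0713 c [ 0.5628 -0.0012] R 0.0314
sieve_1 0.94 [220. 164.  77.  26.] top 0.1245 c [ 5.631e-01 -2.000e-04] R 0.0318
sieve_1 0.77 [208. 171.  98.  37.] top 0.1517 c [ 5.625e-01 -3.000e-04] R 0.0302
sieve_1 0.71 [225. 156.  65.  21.] top 0.1006 c [ 5.632e-01 -3.000e-04] R 0.0319
sieve_1 0.61 [187. 191. 139. 140.] top 0.1968 c [ 5.616e-01 -4.000e-04] R 0.03
0.106 [ 245   80   24   74 1507] [ 0.5001 -0.0104] [0.0475 0.014 ] 11.29
0.106 [218 165  81  27 245] [ 0.5396 -0.0024] [0.0168 0.0562] 5.34
```

Request:
drive_tool(
  deltas=[
    [[0.0008, 0, -0.004], 0],
    [[0.0008, 0, -0.01], 0],
    [[0.0008, 0, -0.015], 0],
    [[0.0008, 0, -0.018], 0],
    [[0.0008, 0, -0.0198], 0],
    [[0.0008, 0, -0.0198], 0],
    [[0.0008, 0, -0.0198], 0],
    [[0.0008, 0, -0.0198], 0],
  ],
)

```text
time: 50.05
tcp_pos: [0.5636, -0.0003, 0.1737]
tcp_rot: [0.0, -0.074, 0.997, -0.0]
ft_force: [-1.6, 1.4, 5.3]
width: 0.0621
```

Request:
drive_tool(
  deltas=[
    [[0, 0, 0], 0],
    [[0, 0, 0], 0],
    [[0, 0, 0], 0],
    [[0, 0, 0], 0],
    [[0, 0, 0.03], 0],
    [[0, 0, 0.07], 0],
    [[0, 0, 0.12], 0],
    [[0, 0, 0.16], 0],
  ],
  fingers=0,
)

```text
time: 51.05
tcp_pos: [0.5634, -0.0004, 0.3352]
tcp_rot: [0.001, -0.074, 0.997, -0.0]
ft_force: [-0.3, 0.5, -1.2]
width: 0.0856
```

Request:
drive_tool(
  deltas=[
    [[0, 0, 0], 0],
    [[-0.03, -0.03, 0], 0],
    [[-0.06, -0.07, 0], 0],
    [[-0.07, -0.11, 0], 0],
    [[-0.07, -0.15, 0], 0],
    [[-0.07, -0.17, 0], 0],
    [[-0.07, -0.17, 0], 0],
    [[-0.07, -0.17, 0], 0],
  ],
)

```text
time: 52.05
tcp_pos: [0.4933, -0.1693, 0.3324]
tcp_rot: [-0.0, -0.074, 0.997, 0.001]
ft_force: [-0.0, -0.5, -0.1]
width: 0.0853
```

```bash
python3 look.py o.png
python3 - <<'E'
from h import *
d=imaging.read_camera("wrist");W=pts(d);Z=W[...,2];X,Y=W[...,0],W[...,1]
m=(Z>.0435)&(Z<.052)&(X>.38)&(X<.56)&(Y<-.15)&(Y>-.45)
n,l,st,c=cv2.connectedComponentsWithStats(m.astype(np.uint8))
for i in range(1,n):
    if st[i,4]<25: continue
    w=W[l==i];r=cv2.minAreaRect(w[:,:2].astype(np.float32));print(st[i],np.round(r[0],4),np.round(r[1],4),round(r[2],2),np.median(w[:,2]).round(4))
s=imaging.read_camera("side")["img"]
save("side2.png",s[150:250,190:290],5)
E
```

```text
52.05 [ 0.49330461 -0.16929158  0.3323702 ] [-3.44062900e-04 -7.44442621e-02  9.97224948e-01  5.79565977e-04] 0.08533073670859152
pan 0.82 [344. 204.  34.  35.] top 0.0723 c [ 0.5627 -0.0014] R 0.0312
sieve_1 0.91 [372. 233.  64.  61.] top 0.1769 c [ 0.5626 -0.0012] R 0.0302
sieve_1 0.63 [350. 207.  38.  40.] top 0.0991 c [ 0.5628 -0.0008] R 0.0313
sieve_1 0.58 [356. 216.  44.  36.] top 0.1238 c [ 5.629e-01 -4.000e-04] R 0.0315
sieve_1 0.58 [362. 227.  49.  24.] top 0.1501 c [ 5.631e-01 -3.000e-04] R 0.0317
0.106 [381 173  15  39 459] [ 0.4997 -0.011 ] [0.0473 0.0138] 10.97
0.106 [357 217  44  32 236] [ 0.5476 -0.0163] [0.0201 0.0583] 46.39
0.0635 [347 206  30  28  69] [ 0.5492 -0.0221] [0.014  0.0524] 55.96
0.0635 [343 239   8   8  50] [ 0.5893 -0.0282] [0.0105 0.0106] 33.13
[103 104  17  35 434] [ 0.4744 -0.3662] [0.0439 0.0162] 10.13 0.0463
[137 109  25  24 547] [ 0.4662 -0.3173] [0.0294 0.03  ] 8.7 0.0465
[178 111  19  19 262] [ 0.458  -0.2679] [0.0232 0.0225] 53.04 0.0464
```

View pics/o.png

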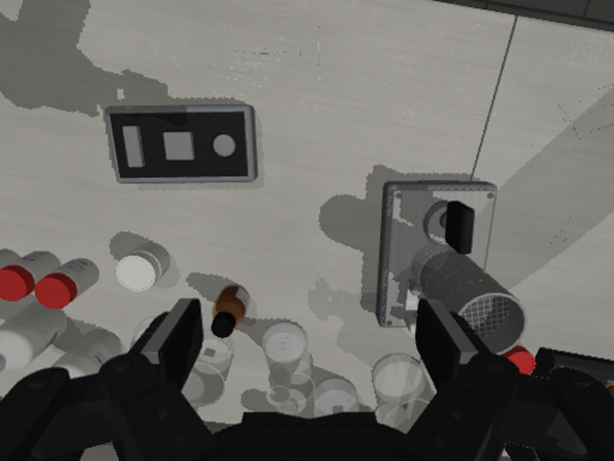

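View pics/side2.png

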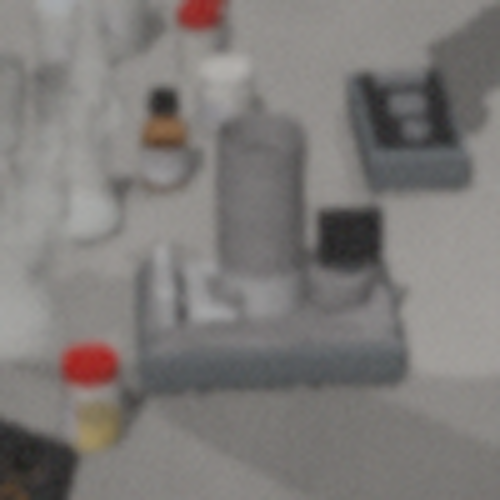

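The wrist view shows the stack of four upright on the pan at (470,290). Its top is at 0.177, expected 0.1773. The keys are at (132,146) timer, (179,145) start and (224,145) speed. The side view also shows a straight stack without gaps. Next I'll press the timer key with the fingers closed.

Request:
drive_tool(
  deltas=[
    [[-0.005, -0.04, 0], 0],
    [[-0.01, -0.09, -0.03], 0],
    [[-0.015, -0.14, -0.08], 0],
    [[-0.019, -0.18, -0.13], 0],
    [[-0.019, -0.197, -0.18], 0],
    [[-0.019, -0.197, -0.22], 0],
    [[-0.019, -0.197, -0.25], 0],
    [[-0.019, -0.197, -0.25], 0],
  ],
  fingers=1,
)

```text
time: 53.3
tcp_pos: [0.4729, -0.3654, 0.0799]
tcp_rot: [-0.002, -0.074, 0.997, 0.003]
ft_force: [0.8, 0.8, 1.0]
width: -0.0004
```

Request:
drive_tool(
  deltas=[
    [[0, 0, -0.006], 0],
    [[0, 0, -0.012], 0],
    [[0, 0, -0.016], 0],
    [[0, 0, -0.019], 0],
    [[0, 0, -0.0215], 0],
    [[0, 0, -0.0225], 0],
    [[0, 0, -0.0225], 0],
    [[0, 0, -0.0225], 0],
  ],
)

```text
time: 54.3
tcp_pos: [0.4745, -0.3675, 0.0609]
tcp_rot: [0.0, -0.074, 0.997, -0.0]
ft_force: [-0.5, 1.4, 4.6]
width: -0.0001
```

Request:
drive_tool(
  deltas=[
    [[0, 0, -0.0005], 0],
    [[0, 0, -0.001], 0],
    [[0, 0, -0.001], 0],
    [[0, 0, -0.001], 0],
    [[0, 0, -0.001], 0],
    [[0, 0, -0.001], 0],
    [[0, 0, -0.001], 0],
    [[0, 0, -0.001], 0],
  ],
)

```text
time: 55.3
tcp_pos: [0.4746, -0.3675, 0.0602]
tcp_rot: [0.0, -0.074, 0.997, -0.0]
ft_force: [-0.9, 1.9, 6.9]
width: 0.0001
```

Run:
```python
from h import *
S=observe();print(S["time"],S["tcp_pos"],S["ft_force"])
d=imaging.read_camera("wrist");save("p.png",d["img"],1.2)
```

```text
55.3 [ 0.47456035 -0.36753207  0.06023103] [-0.91535498  1.85677443  6.90029521]
```

Request:
drive_tool(
  deltas=[
    [[0, 0, -0.0005], 0],
    [[0, 0, -0.001], 0],
    [[0, 0, -0.0015], 0],
    [[0, 0, -0.0015], 0],
    [[0, 0, -0.0015], 0],
    [[0, 0, -0.0015], 0],
    [[0, 0, -0.0015], 0],
    [[0, 0, -0.0015], 0],
  ],
)

```text
time: 56.35
tcp_pos: [0.4746, -0.3676, 0.0601]
tcp_rot: [-0.0, -0.074, 0.997, -0.0]
ft_force: [-3.0, 4.8, 12.8]
width: 0.0001
```

Timer key bottomed: TCP z stalled at 0.0601 and the force rose to 12.8 N. Release it, then press the speed key.

Request:
drive_tool(
  deltas=[
    [[0, 0, 0.01], 0],
    [[0, 0, 0.025], 0],
    [[0, 0, 0.035], 0],
    [[0, 0, 0.035], 0],
    [[-0.005, 0.03, 0.035], 0],
    [[-0.01, 0.07, 0.035], 0],
    [[-0.0165, 0.099, 0.035], 0],
    [[-0.0165, 0.099, 0.035], 0],
  ],
)

```text
time: 57.35
tcp_pos: [0.4567, -0.2661, 0.0918]
tcp_rot: [-0.001, -0.075, 0.997, 0.001]
ft_force: [-0.3, -0.1, -0.3]
width: 0.0
```

Request:
drive_tool(
  deltas=[
    [[0, 0, 0], 0],
    [[0, 0, -0.01], 0],
    [[0, 0, -0.018], 0],
    [[0, 0, -0.024], 0],
    [[0, 0, -0.029], 0],
    [[0, 0, -0.032], 0],
    [[0, 0, -0.035], 0],
    [[0, 0, -0.035], 0],
  ],
)

```text
time: 58.35
tcp_pos: [0.4575, -0.2684, 0.06]
tcp_rot: [-0.001, -0.074, 0.997, 0.001]
ft_force: [-6.8, 4.3, 14.9]
width: -0.0
```

Request:
drive_tool(
  deltas=[
    [[0, 0, 0], 0],
    [[0, 0, 0], 0],
    [[0, 0, 0], 0],
    [[0, 0, 0], 0],
    [[0, 0, 0.01], 0],
    [[0, 0, 0.025], 0],
    [[0, 0, 0.035], 0],
    [[0, 0, 0.035], 0],
  ],
)

```text
time: 59.35
tcp_pos: [0.4585, -0.2688, 0.0942]
tcp_rot: [0.001, -0.074, 0.997, -0.001]
ft_force: [-0.4, -0.5, 0.6]
width: 0.0002
```

Run:
```python
from h import *
S=observe();print(S["time"],S["tcp_pos"],S["ft_force"])
d=imaging.read_camera("wrist");W=pts(d);Z=W[...,2];X,Y=W[...,0],W[...,1]
save("q.png",d["img"],1.2)
m=(Z>.0435)&(Z<.052)&(X>.38)&(X<.56)&(Y<-.15)&(Y>-.45)
n,l,st,c=cv2.connectedComponentsWithStats(m.astype(np.uint8))
for i in range(1,n):
    if st[i,4]<25: continue
    w=W[l==i];r=cv2.minAreaRect(w[:,:2].astype(np.float32));print(st[i],np.round(r[0],4),np.round(r[1],4),round(r[2],2),np.median(w[:,2]).round(4))
```

```text
59.35 [ 0.45848129 -0.26881444  0.09419467] [-0.43755947 -0.45117472  0.58516563]
[  77  195   38   67 1809] [ 0.4738 -0.3665] [0.0437 0.0167] 8.87 0.0465
[ 151  205   53   47 2229] [ 0.4658 -0.3175] [0.03   0.0305] 10.06 0.0465
[240 208  39  32 878] [ 0.4552 -0.2684] [0.0191 0.0233] 6.5 0.0464
```

Run:
```python
from h import *
for n in("scene","side"):
  d=imaging.read_camera(n);W=pts(d);X,Y,Z=W[...,0],W[...,1],W[...,2]
  m=(np.hypot(X-.5626,Y)<.035)&(Z>.165);t=W[m];print(n,m.sum(),np.nanmax(t[:,2]).round(3),t.mean(0).round(3))
  m=(X>.38)&(X<.68)&(Y>.15)&(Y<.36)&(Z>.02);print(" left over on table px",m.sum())
```

```text
Traceback (most recent call last):
ValueError: zero-size array to reduction operation fmax which has no identity
```

Request:
drive_tool(
  deltas=[
    [[0.002, -0.01, 0], 0],
    [[0.006, -0.035, 0], 0],
    [[0.008, -0.049, 0], 0],
    [[0.008, -0.049, 0], 0],
    [[0.008, -0.049, 0], 0],
    [[0.008, -0.049, 0], 0],
    [[0.008, -0.049, 0], 0],
    [[0.008, -0.049, 0], 0],
  ],
)

```text
time: 60.45
tcp_pos: [0.4658, -0.317, 0.093]
tcp_rot: [0.0, -0.074, 0.997, -0.0]
ft_force: [0.3, -0.3, 0.4]
width: 0.0002
```

Run:
```python
from h import *
d=imaging.read_camera("scene");s=imaging.read_camera("side")
for d_ in(d,s):
  W=pts(d_);X,Y,Z=W[...,0],W[...,1],W[...,2];m=(np.hypot(X-.5626,Y)<.045)&(Z>.08);print(m.sum(),np.nanmax(np.where(m,Z,0)))
save("r.png",np.hstack([d["img"][130:300,180:360],s["img"][130:300,180:360]]),2.2)
```

```text
1 0.10595712295323356
564 0.18123673089639836
```

View pics/r.png

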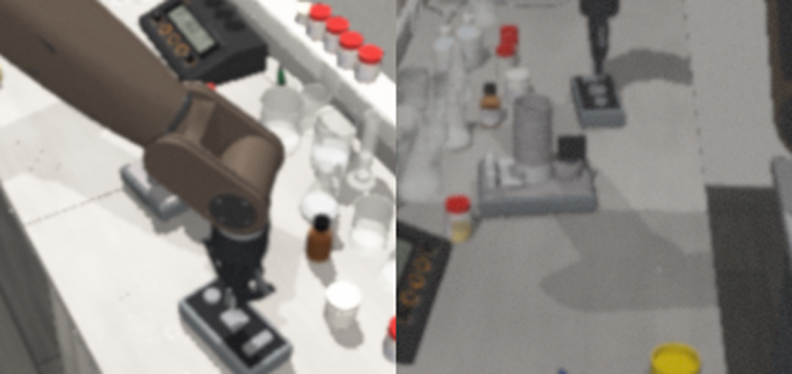

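The arm was only blocking the scene camera. The side view shows the stack intact at (533,130), top at about 0.18, and no sieve left on the table. Now I'll press start and retreat.

Request:
drive_tool(
  deltas=[
    [[0, 0, 0], 0],
    [[0, 0, -0.01], 0],
    [[0, 0, -0.018], 0],
    [[0, 0, -0.024], 0],
    [[0, 0, -0.029], 0],
    [[0, 0, -0.032], 0],
    [[0, 0, -0.035], 0],
    [[0, 0, -0.035], 0],
  ],
)

```text
time: 61.55
tcp_pos: [0.4655, -0.3171, 0.06]
tcp_rot: [-0.001, -0.074, 0.997, 0.001]
ft_force: [-5.2, 5.6, 13.6]
width: 0.0002
```

Request:
drive_tool(
  deltas=[
    [[0, 0, 0], 0],
    [[0, 0, 0], 0],
    [[0, 0, 0], 0],
    [[0, 0, 0.01], 0],
    [[0, 0, 0.04], 0],
    [[0, 0, 0.09], 0],
    [[0, 0, 0.14], 0],
    [[0, 0, 0.19], 0],
  ],
)

```text
time: 62.55
tcp_pos: [0.4658, -0.3174, 0.2496]
tcp_rot: [0.001, -0.074, 0.997, -0.001]
ft_force: [0.9, -0.6, 0.2]
width: 0.0002
```

Request:
drive_tool(
  deltas=[
    [[0.01, 0.04, 0.05], 0],
    [[0.02, 0.08, 0.08], 0],
    [[0.03, 0.12, 0.08], 0],
    [[0.03, 0.14, 0.08], 0],
    [[0.03, 0.14, 0.08], 0],
    [[0.03, 0.14, 0.08], 0],
    [[0.03, 0.14, 0.08], 0],
    [[0.03, 0.14, 0.08], 0],
  ],
)

```text
time: 63.55
tcp_pos: [0.4956, -0.1782, 0.3276]
tcp_rot: [-0.0, -0.073, 0.997, 0.0]
ft_force: [-0.4, -0.4, -0.1]
width: 0.0004
```

```bash
python3 look.py s.png
python3 - <<'E'
from h import *
d=imaging.read_camera("wrist");W=pts(d);Z=W[...,2];X,Y=W[...,0],W[...,1]
m=(Z>.0435)&(Z<.052)&(X>.38)&(X<.56)&(Y<-.15)&(Y>-.45)
n,l,st,c=cv2.connectedComponentsWithStats(m.astype(np.uint8))
for i in range(1,n):
    if st[i,4]>25: print(st[i],W[l==i].mean(0).round(4))
E
```

```text
63.55 [ 0.49558349 -0.17817679  0.32757297] [-2.62256947e-04 -7.33392003e-02  9.97307016e-01  9.09578419e-05] 0.00036073463597815537
pan 0.82 [352. 200.  38.  38.] top 0.0728 c [ 0.5631 -0.0009] R 0.0317
sieve_1 0.79 [371. 225.  48.  38.] top 0.1503 c [ 5.631e-01 -3.000e-04] R 0.0316
sieve_1 0.77 [357. 210.  41.  35.] top 0.0982 c [ 0.5628 -0.0009] R 0.0313
sieve_1 0.65 [378. 233.  72.  66.] top 0.1771 c [ 0.5625 -0.0012] R 0.0302
sieve_1 0.65 [363. 218.  51.  39.] top 0.1244 c [ 5.628e-01 -5.000e-04] R 0.0314
0.106 [391 173  15  39 469] [ 0.4996 -0.0112] [0.0468 0.0136] 11.48
0.106 [366 218  46  39 273] [ 0.5508 -0.0169] [0.0239 0.0611] 54.34
0.0635 [355 206  26  28  64] [ 0.5505 -0.0244] [0.0118 0.0483] 61.39
0.0635 [351 238   8   9  55] [ 0.5875 -0.0285] [0.0137 0.0102] 14.93
[107 104  18  35 439] [ 0.474  -0.366   0.0464]
[142 109  25  24 557] [ 0.466  -0.3168  0.0464]
[184 111  18  19 263] [ 0.4579 -0.2678  0.0465]
```

View pics/s.png

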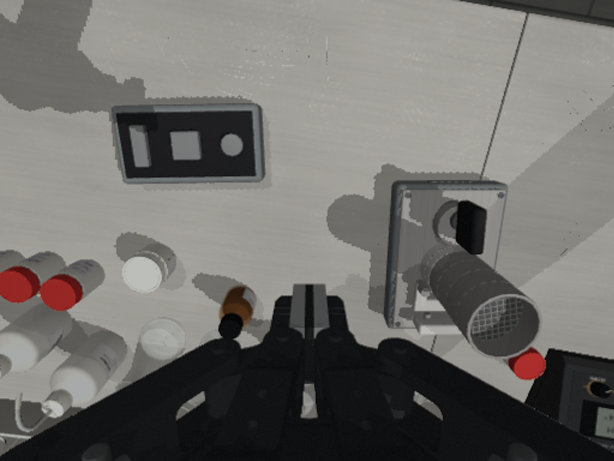

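The final view shows the full stack at (480,290), the knob bar still turned to the pan, all three keys up at (140,146), (186,146) and (231,146), and the bottle and jars standing. Nothing touches the arm, so I'm handing in.

```bash
python3 -c "
from cell import bot
print(bot.finish_job())"
```

```text
the job is handed in; nothing more can be done
None
```

The blank run is set up and handed in at about 64 s of the 210 s allowed, with no verdict reported.

- **Pan and knob:** I set the aluminium pan against the jaw posts and turned the knob clockwise to about 3.1 rad. That moved the pan about 4.9 mm and pushed the jaw posts back about 4 mm.
- **Sieves:** All four sieves present are nested on the clamped pan. Ring tops read about 0.099, 0.125, 0.151 and 0.177 m, as expected for full nesting after the camera's roughly 0.7 mm low reading.
- **Keys:** I pressed timer, speed, then start, each to its stop. Each time the tool stalled at 0.060 m with 13–15 N, and all three keys read up again afterwards.

In the final picture the stack is straight and centred on the pan to within about 1 mm. The bottle and both jars are still standing, and the arm touches nothing. No sieve was seen to be knocked aside. One check before pressing start failed because the arm blocked the scene camera; the side camera then showed the stack intact.

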